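# Walk the heat sink round to the drilling fence

## Robot

A 6-joint arm with a two-finger parallel gripper is mounted at the origin on the work surface. World frame = base frame: x ahead of the robot, y to its left, z up, the work surface at z = 0. Lengths are in m, angles in rad, forces in N, time in s.
With the tool pointing down it reaches from about 0.375 to 0.9 m from the base axis. Payload 3.1 kg.
Tool frame: the origin (TCP) lies at the very end of the fingers, on their centre line; the grasp point (between the pads) lies 19 mm behind it; z points along the fingers, x is the direction in which the jaws open and shut, and the axes are right-handed (so a half turn about z gives the same grasp; the last joint's range is limited). The gripper opens to 87 mm and grips with 3 to 60 N. Pads are 19 mm wide; open, the fingers measure 117 mm over their backs; the gripper's body (75 mm by 190 mm) begins 51 mm behind the grasp point.
Start: joints at [-1.395, 0.527, 1.433, -0, 1.181, -0.178], TCP at [0.217, -0.586, 0.223] pointing down, gripper open.
Joint ranges: [-3.08, 3.08], [-0.75, 2.2], [0.22, 2.44], [-1.43, 4.57], [0, 2.65], [-2.85, 2.85]. Speed limits (rad/s): [2.79, 2.79, 3.14, 3.14, 3.14, 3.14].

## Interface

Orientations are given as [roll, pitch, yaw] about the fixed x, y, z axes, in that order (R = Rz(yaw) Ry(pitch) Rx(roll)).
In Python, from station import state, snapshot, finish_job, look_for gives the robot as it stands.
- The arm moves only by the tool servo_tool, never from a script. Its argument "plan" is a list of rows, each a list of 3 entries, a list of its own where there are three numbers: the shift along the world's x, y, z each as a share of 0.2 m, from -1 to 1, then the turn, a rotation vector about the world's x, y, z each as a share of 120 degrees, from -1 to 1, then the opening, from -1 (shut) to 1 (fully open), so that 0 is half open. In form: [[[dx, dy, dz], [wx, wy, wz], gripper], ...]. A call has 1 to 5 rows; each row is the pose to reach, as a shift and turn from the pose commanded when the call began; what a row does not reach only later rows make up. A row lasts 1/12 s, in which the tool goes at most 41.7 mm and 7.16 degrees, less where a joint would pass 70% of its speed; a pose out of reach is approached as far as the arm can. A call with a number of a shift or a turn outside -1 to 1 is refused whole. A call with a gripper value outside its range is refused whole. The fingers move at their own pace and stop on an object; "grip_force" is the grip in N (left out, the last holds). Time passes only in rows, so rows that repeat a pose let the fingers close. It gives the time, the measured TCP pose, the force and the opening at its end, in the units of the state.
- state(): the state, without advancing time (a new reading comes with each control period).
- snapshot(name): name is "side" or "top"; returns a dict with "pixels" (400x640x3 uint8, red, green, blue), "fx", "fy", "cx", "cy" (pixels), "distortion" ([k1, k2, p1, p2, k3] as OpenCV has them; the pictures are not rectified), "world_to_cam" (4x4, takes a point from world to camera coordinates). Camera axes: x right, y down, z forward; pixel columns grow to the right and rows downward; lengths in m; the calibration is good to about 2 mm. A picture is of the moment at which its call begins. There is no depth.
- finish_job(): hands the job in, once; it reports no verdict.
Trained networks look in a picture, given as the dict that the camera call returned (one of the last four; its "shot" number tells which), for a name from the list of things; names that differ only in an ending like _2 or _b are one class to them, and where a whole thing is asked for, a point or a joint stands for the part that bears it (a point fixed in the world has none). Each returns a list of dicts, best first, with "confidence" (0 to 1); they miss things now and then, are a little off and sometimes report something else, mostly with a low value. They report only what shows in the picture. A call takes as long as a camera call.
- look_for(picture, label): "bbox" ([left, top, right, bottom] in pixels, round what is visible of it).
The state is a dict: "time": time; "joints": joint angles; "qd": joint speeds; "effort": joint torques, N m; "position": TCP position; "tcp_rot": TCP orientation; "contact_force": force on the tool from outside, world axes, zero at the start; "wrist_torque": the same for the moment, N m; "finger_gap": finger opening in m.
Only numpy, scipy, OpenCV 4.12 (cv2) and the standard library are available. Lean on these libraries where they do the work, as an engineer would, in place of code of your own. Each camera call takes 0.05 s, during which the arm holds its last target.

## Task

The heavy finned heat sink on the black drilling plate stands the wrong way round for the fence. With the fingertips only, without gripping or lifting it, walk it round on the spot by pushing alternate corners, so that its middle stays within about 5 cm of where it stands and it keeps clear of the fence, until its flat back faces the fence squarely; then push it up until that flat back lies flush along the fence, between the two clamps. Leave the other things where they are.

Things in the scene. Friction and masses are not known exactly. Their poses are not given: they have to be found in the camera images.
- heatsink: The workpiece: bare aluminium heat sink, about 0.8 kg, standing on the plate, 95 (x) x 150 (y) x 50 mm high, too wide to grasp. Origin: centre of its underside. Its +x face is the flat back (solid slab 15 mm thick, four small holes); 16 upright fins (3 mm thick, gaps 7 mm) run from it to -x: a comb seen from above.
- back_left (a point): point at the +y end of the flat back of the heat sink: 47.5 mm along +x, 75 mm along +y and 25 mm up from the heat sink's origin. Pushed square on a long side 56 mm from the middle, the heat sink turns about a point some 40 mm beyond its middle
- back_right (a point): point at the -y end of the flat back: 47.5 mm along +x, 75 mm along -y and 25 mm up from the heat sink's origin
- fence: The fence: fixed straight steel bar, 25 x 200 x 35 mm high, screwed on the plate on the side away from the robot. Origin: middle of the foot of its working face (the one towards the robot), at the plate's top. The working face is the plane x = 0 of this frame; +x points into the bar, y along it. Flush and facing, the heat sink's yaw equals the fence's
- fixture: The drilling fixture's plate: fixed, black, 360 (x) x 420 (y) x 15 mm thick, with a grid of small holes. Origin: centre of its underside on the bench, so its top is 15 mm up; its axes are parallel to the fence's, the fence's face being 120 mm along +x
- clamp_left: strap clamp (stud and nut, strap, stepped heel block), fixed, swung out of the way beside the +y end of the fence. Origin: foot of its stud on the plate, 135 mm along the fence from its middle, 12 mm in front of its face; strap 24 mm wide, reaching 50 mm in front of the face; stud 76 mm high. 246 mm free between the two clamps
- clamp_right: the same clamp beside the -y end of the fence, 135 mm from its middle
- setup_block: bystander, loose: steel setup block lying flat on the plate, 75 x 50 x 25 mm, origin at the centre of its underside
- wrench: bystander, loose: steel wrench lying on the plate, 150 mm long along its x, origin at its middle
- standoff: bystander, loose: hexagonal brass standoff standing on the plate, 15 mm across, 41 mm high with its stud, origin at its foot
- battery: bystander, loose: black battery pack on the bench, 140 x 45 x 40 mm, origin at the centre of its underside
- handset: bystander, loose: black game-style remote handset on the bench, 95 x 144 x 44 mm, origin near the middle of its underside
- small_sink: bystander, loose: small square heat sink on the bench, fins up, 60 x 60 x 28 mm, origin at the centre of its underside
- printed_cup: bystander, loose: white printed cup on the bench, 76 mm across, 70 mm high, origin at the centre of its underside

How it is judged:
On the way:
1. the heat sink faces the fence with its flat back, within about 11 degrees, still at least 8 mm clear of it (angle between the x axis of heatsink and the x axis of fence, either way round below 0.2 rad and y of back_left in the frame of fence above 0.03 m and x of each of back_left, back_right in the frame of fence below -0.008 m), for 0.1 s.
At the end, for the whole second after the job is handed in: Both ends of the heat sink's flat back lie within 3 mm of the fence's face, the heat sink's middle is within 45 mm of the fence's middle (so it stands between the clamps), and it stands flat on the plate at rest (x of each of back_left, back_right in the frame of fence above -0.003 m and y of heatsink in the frame of fence between -0.045 and 0.045 m and y of back_left in the frame of fence above 0.03 m and height (world z) of heatsink below 0.019 m and angle between heatsink's own z axis and vertical below 0.05 rad and linear speed of heatsink below 0.01 m/s); the robot touches nothing.
It fails at once if the heat sink is lifted or tipped (more than 8 mm off the plate or 9 degrees) (height (world z) of heatsink above 0.023 m or angle between heatsink's own z axis and vertical above 0.15 rad).
It fails at once if the heat sink's middle strays more than 60 mm from where it stood while still more than 17 degrees askew (distance of heatsink from where it was at the start of the episode above 0.06 m and angle between the x axis of heatsink and the x axis of fence, either way round above 0.3 rad).
It fails at once if the heat sink is run into the fence while more than 17 degrees askew (contact force between heatsink and fence above 2 N and angle between the x axis of heatsink and the x axis of fence, either way round above 0.3 rad).
It fails at once if a bystander is moved by more than 15 mm or tipped over (distance of any of setup_block, wrench, standoff, battery, handset, small_sink, printed_cup from where it was at the start of the episode above 0.015 m or angle between any of standoff, printed_cup's own z axis and vertical above 0.5 rad).
It also fails if it takes over 64 s, if anything falls off the work surface, if the arm or the gripper's body presses on something with over 40 N, if the wrist force passes 120 N, or if a joint passes its speed limit or range.

## Working session

There is one attempt and no reset: what is moved stays moved. The work goes in short steps, Python scripts to look and compute and a tool call to move; the robot and the scene stay as the last step left them, time stands still between calls to the robot, and variables do not carry over. Pictures are saved under pics/ and viewed, and the job is handed in when it is done.

Besides the shell and the picture viewer there is one more tool, called after "Emit:" by a JSON object that holds its "fn" and its "kwargs", one argument or row to a line. servo_tool: Moves the arm, as the interface text tells. Its arguments: {"type":"object","properties":{"plan":{"type":"array","items":{"type":"array"}},"grip_force":{"type":"number"}},"required":["plan"]}

```bash
ls; mkdir -p pics; python3 - <<'E'
from station import *
import cv2
print(state())
for n in ("top","side"):
    s=snapshot(n); cv2.imwrite(f"pics/{n}0.png",cv2.cvtColor(s["pixels"],cv2.COLOR_RGB2BGR))
    print(n,s["fx"],s["fy"],s["cx"],s["cy"],s["distortion"],s["world_to_cam"])
    for l in ["heatsink","fence","fixture","setup_block","wrench","standoff","clamp_left","clamp_right"]:
        print(l,[(round(d["confidence"],2),[round(x) for x in d["bbox"]]) for d in look_for(s,l)][:3])
E
```

```text
pics
{'time': 0.0, 'joints': array([-1.39448031e+00,  5.28457758e-01,  1.43390710e+00,  7.21477312e-06,
        1.18137338e+00, -1.78484487e-01]), 'qd': array([ 0.00125777,  0.00190323,  0.00025449, -0.00022281, -0.00111186,
       -0.00146463]), 'effort': array([-1.20392549e-03, -4.40050864e+01, -1.76591563e+01,  6.32253173e-02,
        5.84886339e-02, -1.75032460e-04]), 'position': array([ 0.21703583, -0.58532899,  0.22157527]), 'tcp_rot': array([-3.14120517e+00,  2.11031187e-03, -1.21599816e+00]), 'contact_force': array([ 0.49227182, -0.13977644, -0.03349165]), 'wrist_torque': array([-0.07022306,  0.00585887,  0.03784798]), 'finger_gap': 0.08723071834456232}
top 499.28059037887533 499.28059037887533 317.95205171069534 203.38693708963456 [-0.09351476  0.          0.          0.          0.        ] [[ 0.00748243 -0.99989477  0.01242811 -0.03812536]
 [-0.99671201 -0.00846021 -0.08058283  0.58203115]
 [ 0.08067949 -0.01178429 -0.99667043  1.7339639 ]
 [ 0.          0.          0.          1.        ]]
heatsink [(0.76, [305, 198, 335, 240])]
fence [(0.7, [284, 164, 341, 182])]
fixture
[... 266 characters left out ...]
79569857892994 319.32460488441603 203.82578155885057 [-0.06021936  0.          0.          0.          0.        ] [[-0.9261366  -0.37717868  0.00269045  0.52352189]
 [-0.29343498  0.71599123 -0.63344492  0.22021531]
 [ 0.23699558 -0.587446   -0.7737831   1.16445055]
 [ 0.          0.          0.          1.        ]]
heatsink [(0.58, [308, 182, 370, 236])]
fence [(0.97, [272, 170, 294, 225])]
fixture [(0.59, [246, 149, 395, 284])]
setup_block [(0.72, [360, 166, 386, 180])]
wrench [(0.79, [321, 257, 376, 274]), (0.25, [365, 103, 384, 128])]
standoff [(0.47, [323, 260, 375, 277]), (0.36, [343, 157, 349, 164])]
clamp_left [(0.77, [255, 219, 289, 240])]
clamp_right [(0.8, [279, 156, 313, 175])]
```

```bash
python3 - <<'E'
import cv2
a=cv2.imread("pics/top0.png")[135:285,235:435]; cv2.imwrite("pics/top0c.png",cv2.resize(a,None,fx=4,fy=4,interpolation=cv2.INTER_CUBIC))
a=cv2.imread("pics/side0.png")[140:290,235:435]; cv2.imwrite("pics/side0c.png",cv2.resize(a,None,fx=4,fy=4,interpolation=cv2.INTER_CUBIC))
E
```

```text
(no output)
```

View pics/top0.png

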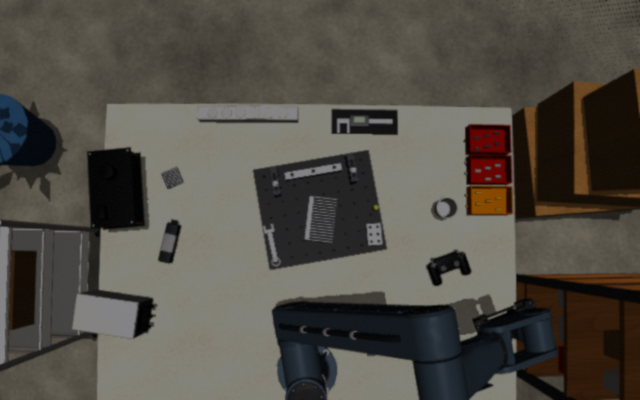

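View pics/top0c.png

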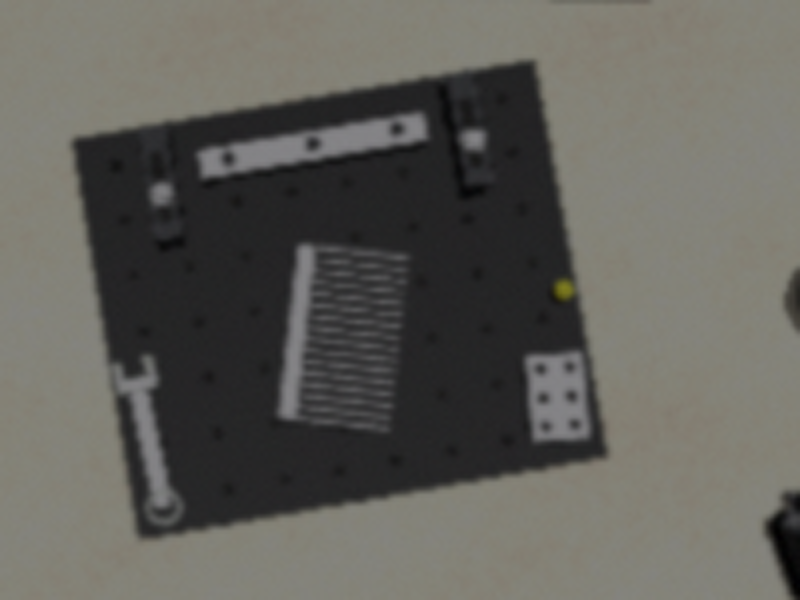

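View pics/side0c.png

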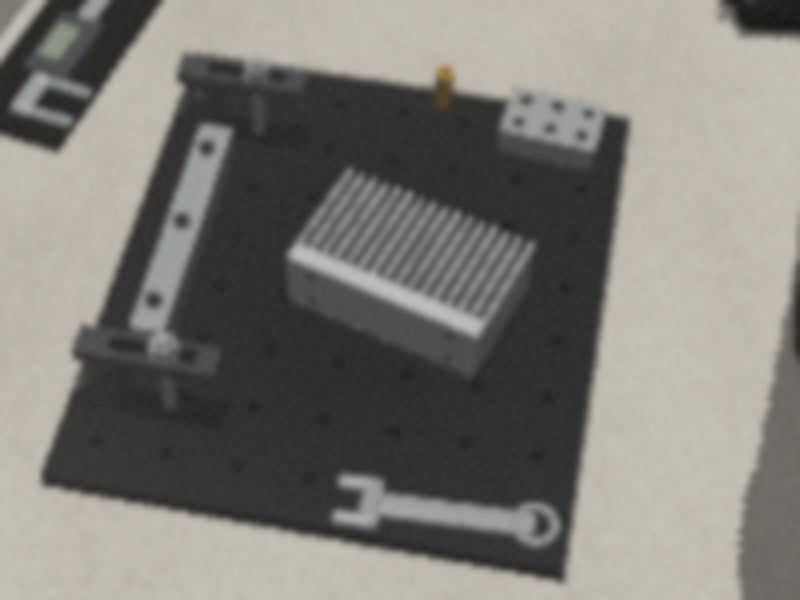

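```bash
cat > h.py <<'E'
import numpy as np, cv2
from station import *
from scipy.optimize import minimize
def proj(s,P):
    P=np.asarray(P,float).reshape(-1,3); T=np.array(s["world_to_cam"])
    r,_=cv2.Rodrigues(T[:3,:3]); K=np.array([[s["fx"],0,s["cx"]],[0,s["fy"],s["cy"]],[0,0,1.]])
    return cv2.projectPoints(P,r,T[:3,3],K,np.array(s["distortion"]))[0].reshape(-1,2)
def w(p,q,z):
    c,t=np.cos(p[2]),np.sin(p[2]); q=np.asarray(q,float)
    return np.c_[p[0]+c*q[:,0]-t*q[:,1],p[1]+t*q[:,0]+c*q[:,1],np.full(len(q),z)]
def rect(a,b,c,d): return [(a,c),(b,c),(b,d),(a,d)]
SS=6
def ncc(s,roi,layers,bg,p,g):
    x0,y0,x1,y1=roi; im=np.full(((y1-y0)*SS,(x1-x0)*SS),float(bg),np.float32)
    for q,z,v in layers:
        uv=proj(s,w(p,q,z)); uv=(uv-[x0,y0]+0.5)*SS-0.5
        cv2.fillPoly(im,[np.round(uv*16).astype(np.int32)],float(v),shift=4)
    im=cv2.resize(im,(x1-x0,y1-y0),interpolation=cv2.INTER_AREA); im=cv2.GaussianBlur(im,(0,0),.7)
    a=im-im.mean(); b=g[y0:y1,x0:x1]; b=b-b.mean()
    return (a*b).sum()/np.sqrt((a*a).sum()*(b*b).sum()+1e-9)
def fit(s,layers,bg,p0,pad=6,n=1):
    g=cv2.cvtColor(s["pixels"],cv2.COLOR_RGB2GRAY).astype(np.float32)
    p0=np.array(p0,float)
    allp=np.vstack([proj(s,w(p0,q,z)) for q,z,v in layers])
    roi=(*np.floor(allp.min(0)-pad).astype(int),*np.ceil(allp.max(0)+pad).astype(int))
    f=lambda d:-ncc(s,roi,layers,bg,p0+np.array(d)*[.01,.01,.1],g)
    best=None
    for st in [(0,0,0)]+[(a,b,c) for a in(-1,1) for b in (-1,1) for c in(-1.,1.)][:8*n]:
        st=np.array(st,float)
        r=minimize(f,st,method="Nelder-Mead",options=dict(initial_simplex=np.vstack([st,st+np.eye(3)*.8]),xatol=.005,fatol=1e-6))
        if best is None or r.fun<best.fun: best=r
    return p0+best.x*[.01,.01,.1],-best.fun
ZT=.065
HS=[(rect(-.0475,.0475,-.075,.075),.015,25)]+[(rect(.0475,.0475001,-.075,.075),.015,25)]
HS=[(rect(.0325,.0475,-.075,.075),ZT,140)]+[(rect(-.0475,.0335,-.075+.0098*i,-.072+.0098*i),ZT,130) for i in range(16)]
PL=[(rect(-.18,.18,-.21,.21),.015,33),(rect(.12,.145,-.1,.1),.05,135)]
FE=[(rect(0,.025,-.1,.1),.05,135)]
def hsin(F,p):
    c,t=np.cos(F[2]),np.sin(F[2]); d=np.array(p[:2])-F[:2]
    q=[c*d[0]+t*d[1],-t*d[0]+c*d[1]]; a=p[2]-F[2]
    bl=[q[0]+.0475*np.cos(a)-.075*np.sin(a),q[1]+.0475*np.sin(a)+.075*np.cos(a)]
    br=[q[0]+.0475*np.cos(a)+.075*np.sin(a),q[1]+.0475*np.sin(a)-.075*np.cos(a)]
    return np.round(q,4),round(np.degrees(a),2),np.round(bl,4),np.round(br,4)
def save(s,name,roi=(235,135,435,285)):
    x0,y0,x1,y1=roi
    cv2.imwrite("pics/"+name,cv2.resize(cv2.cvtColor(s["pixels"],cv2.COLOR_RGB2BGR)[y0:y1,x0:x1],None,fx=4,fy=4,interpolation=cv2.INTER_CUBIC))
E
python3 - <<'E'
from h import *
s=snapshot("top"); s2=snapshot("side")
# rough: backproject
def bp(u,v,z):
    r=minimize(lambda q:((proj(s,[[q[0],q[1],z]])-[u,v])**2).sum(),[.5,0],method="Nelder-Mead"); return r.x
c=bp(318,209,.015); print(c)
P,sc=fit(s,PL,150,[*c,np.radians(10.5)]); print("plate",P,sc)
F0=[P[0]+.12*np.cos(P[2]),P[1]+.12*np.sin(P[2]),P[2]]
F,sc=fit(s,FE,33,F0,pad=4); print("fence",F,sc,"from plate",F0)
h0=bp(321,219,.065); H,sc=fit(s,HS,33,[*h0,np.radians(84)]); print("hs",H,sc,hsin(F,H))
print("side H",fit(s2,HS,33,H),"F",fit(s2,FE,33,F,pad=4))
im=s["pixels"].copy()
for nm,u in [("block",(373,232)),("stand",(376,207)),("wr top",(269,229)),("wr bot",(276,262)),("clL foot",(275,183)),("clR",(354,170))]: print(nm,bp(*u,.02))
np.save("F.npy",F);np.save("H0.npy",H)
E
```

```text
[ 0.56310995 -0.03390233]
plate [ 0.56367897 -0.03814991  0.18007193] 0.9241294264793396
fence [ 0.68210483 -0.01662834  0.18180851] 0.73830246925354 from plate [np.float64(0.681738671491934), np.float64(-0.016657865631879053), np.float64(0.1800719291506148)]
hs [ 0.52597708 -0.04151555  1.46609152] 0.9873983860015869 (array([-0.1581,  0.0038]), np.float64(73.58), array([-0.2166,  0.0705]), array([-0.0727,  0.0281]))
side H (array([ 0.52703329, -0.04067952,  1.46276672]), np.float64(0.941585123538971)) F (array([ 0.68188726, -0.0140824 ,  0.18396831]), np.float64(0.40432098507881165))
block [ 0.48319675 -0.22813881]
stand [ 0.57155585 -0.23883751]
wr top [0.49089115 0.13779643]
wr bot [0.37570233 0.11167738]
clL foot [0.659375   0.02446875]
clR [ 0.70273807 -0.16072376]
```

Emit:
{"fn": "servo_tool", "kwargs": {
  "plan": [
    [[0.1,0.16,0],[0,0,0.03],-1],
    [[0.19,0.31,0],[0,0,0.06],-1],
    [[0.28,0.47,0],[0,0,0.09],-1],
    [[0.38,0.62,0],[0,0,0.11],-1],
    [[0.465,0.77,0],[0,0,0.133],-1]
  ]
}}

```text
time: 1.42
position: [0.311, -0.4306, 0.2227]
tcp_rot: [-3.141, -0.001, -0.936]
contact_force: [-0.2, -0.4, 0.3]
finger_gap: 0.0617
```

Emit:
{"fn": "servo_tool", "kwargs": {
  "plan": [
    [[0.1,0.16,0],[0,0,0.03],-1],
    [[0.19,0.31,0],[0,0,0.06],-1],
    [[0.28,0.47,0],[0,0,0.09],-1],
    [[0.38,0.62,0],[0,0,0.11],-1],
    [[0.465,0.77,0],[0,0,0.133],-1]
  ]
}}

```text
time: 1.83
position: [0.4041, -0.2766, 0.2228]
tcp_rot: [-3.142, -0.001, -0.657]
contact_force: [0.1, 0.2, 0.6]
finger_gap: 0.0283
```

Emit:
{"fn": "servo_tool", "kwargs": {
  "plan": [
    [[0.1,0.16,0],[0,0,0.03],-1],
    [[0.19,0.31,0],[0,0,0.06],-1],
    [[0.28,0.47,0],[0,0,0.09],-1],
    [[0.38,0.62,0],[0,0,0.11],-1],
    [[0.465,0.77,0],[0,0,0.133],-1]
  ]
}}

```text
time: 2.25
position: [0.4973, -0.1225, 0.2229]
tcp_rot: [3.142, -0.001, -0.378]
contact_force: [0.6, -0.3, 0.3]
finger_gap: 0.0021
```

Emit:
{"fn": "servo_tool", "kwargs": {
  "plan": [
    [[0.1,0.16,0],[0,0,0.03],-1],
    [[0.19,0.31,0],[0,0,0.06],-1],
    [[0.28,0.47,0],[0,0,0.09],-1],
    [[0.38,0.62,0],[0,0,0.11],-1],
    [[0.465,0.77,0],[0,0,0.133],-1]
  ]
}}

```text
time: 2.67
position: [0.5903, 0.0318, 0.2228]
tcp_rot: [3.142, -0.001, -0.099]
contact_force: [0.6, -0.5, -0.0]
finger_gap: 0.0006
```

Emit:
{"fn": "servo_tool", "kwargs": {
  "plan": [
    [[0,0,-0.2],[0,0,0],-1],
    [[0,0,-0.4],[0,0,0],-1],
    [[0,0,-0.6],[0,0,0],-1],
    [[0,0,-0.8],[0,0,0],-1],
    [[0,0,-0.95],[0,0,0],-1]
  ]
}}

```text
time: 3.08
position: [0.5879, 0.0304, 0.0297]
tcp_rot: [-3.142, 0.003, -0.101]
contact_force: [0.6, -0.1, -0.1]
finger_gap: 0.0004
```

```bash
cat > plan.py <<'E'
from h import *
def arc(H,which,degs,n,gap0=0.0,hd=.0095,lev=.056,piv=.04):
    """tool poses while rotating by degs; prints shares from current state"""
    st=state(); p=st["position"]; yaw=st["tcp_rot"][2]
    sg=1 if which=="A" else -1
    c=np.array([sg*(.0475+hd),-sg*lev]); o=np.array([0,sg*piv])
    for i in range(1,n+1):
        a=-np.radians(degs)*i/n; R=np.array([[np.cos(a),-np.sin(a)],[np.sin(a),np.cos(a)]])
        q=o+R@(c-o); W=w(H,[q],0)[0]
        ty=H[2]-np.pi/2+a
        print(np.round(W[:2],4),"share",np.round((W[:2]-p[:2])/.2,3),"wz",round(np.degrees(ty-yaw)/120,3), "ctr",np.round(w(H,[o+R@(-o)],0)[0][:2]-np.array(H[:2]),3))
E
python3 -c "
from plan import *
print(state()['position'])
H=np.load('H0.npy'); print(H); arc(H,'A',25,8)"
```

```text
[0.58792434 0.03035616 0.02969426]
[ 0.52597708 -0.04151555  1.46609152]
[0.59   0.0037] share [ 0.01  -0.133] wz -0.028 ctr [-0.    -0.002]
[ 0.5921 -0.002 ] share [ 0.021 -0.162] wz -0.054 ctr [-0.001 -0.004]
[ 0.5939 -0.0078] share [ 0.03  -0.191] wz -0.08 ctr [-0.001 -0.006]
[ 0.5953 -0.0137] share [ 0.037 -0.22 ] wz -0.106 ctr [-0.002 -0.009]
[ 0.5964 -0.0197] share [ 0.043 -0.25 ] wz -0.132 ctr [-0.003 -0.011]
[ 0.5972 -0.0258] share [ 0.047 -0.281] wz -0.158 ctr [-0.003 -0.013]
[ 0.5977 -0.0318] share [ 0.049 -0.311] wz -0.184 ctr [-0.004 -0.015]
[ 0.5978 -0.0379] share [ 0.05  -0.341] wz -0.21 ctr [-0.005 -0.016]
```

Emit:
{"fn": "servo_tool", "kwargs": {
  "plan": [
    [[0.003,-0.05,0],[0,0,0],-1],
    [[0.006,-0.09,0],[0,0,0],-1],
    [[0.01,-0.125,0],[0,0,-0.01],-1],
    [[0.02,-0.16,0],[0,0,-0.05],-1],
    [[0.03,-0.19,0],[0,0,-0.08],-1]
  ]
}}

```text
time: 3.5
position: [0.5972, -0.0094, 0.0355]
tcp_rot: [-3.141, -0.005, -0.275]
contact_force: [0.5, 1.6, -1.1]
finger_gap: 0.0004
```

Emit:
{"fn": "servo_tool", "kwargs": {
  "plan": [
    [[0.007,-0.03,0],[0,0,-0.025],-1],
    [[0.013,-0.06,0],[0,0,-0.05],-1],
    [[0.017,-0.09,0],[0,0,-0.08],-1],
    [[0.019,-0.12,0],[0,0,-0.105],-1],
    [[0.02,-0.15,0],[0,0,-0.13],-1]
  ]
}}

```text
time: 3.92
position: [0.6017, -0.0395, 0.036]
tcp_rot: [-3.139, -0.006, -0.546]
contact_force: [-0.0, 1.5, -1.4]
finger_gap: 0.0008
```

```bash
python3 - <<'E'
from plan import *
s=snapshot("top"); save(s,"t1.png")
s=snapshot("side"); save(s,"s1.png")
print(state()["contact_force"])
E
```

```text
[ 0.67554883  0.05207123 -0.0688087 ]
```

View pics/t1.png

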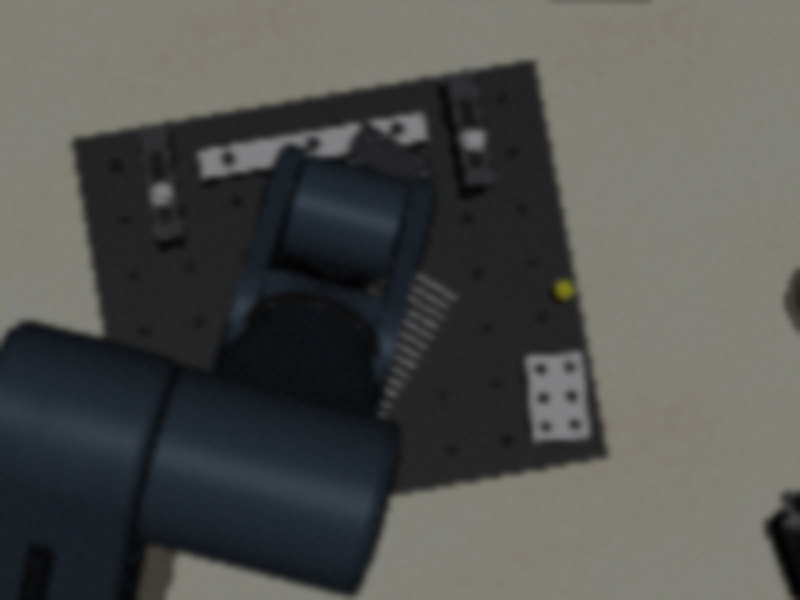

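View pics/s1.png

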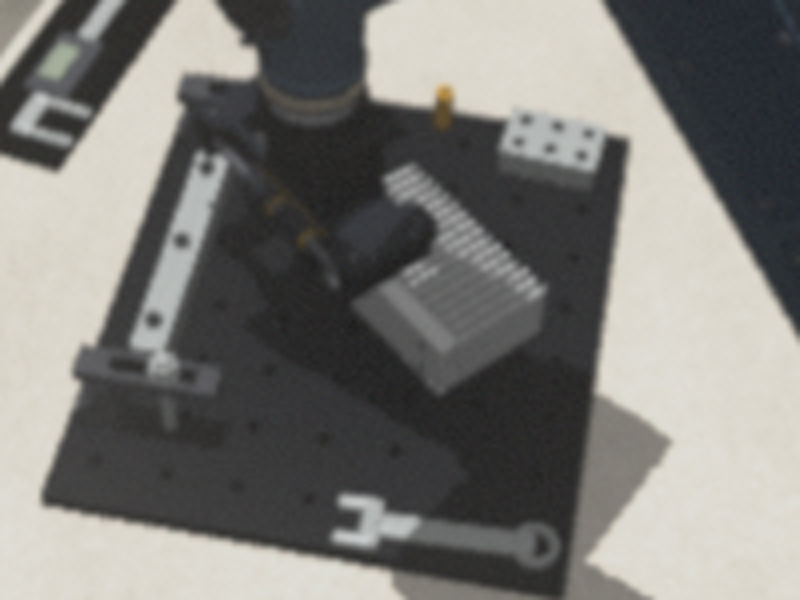

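Emit:
{"fn": "servo_tool", "kwargs": {
  "plan": [
    [[0.075,0.13,0],[0,0,0],-1],
    [[0.075,0.13,0.2],[0,0,0],-1],
    [[0.075,0.13,0.4],[0,0,0],-1],
    [[-0.1,0.05,0.4],[0,0,0],-1],
    [[-0.28,0,0.4],[0,0,0],-1]
  ]
}}

```text
time: 4.43
position: [0.5485, -0.0401, 0.1175]
tcp_rot: [-3.138, -0.015, -0.539]
contact_force: [-1.0, -0.8, -1.1]
finger_gap: 0.0005
```

Emit:
{"fn": "servo_tool", "kwargs": {
  "plan": [
    [[-0.18,-0.1,0],[0,0,0],-1],
    [[-0.36,-0.2,0],[0,0,0],-1],
    [[-0.56,-0.3,0],[0,0,0],-1],
    [[-0.56,-0.3,0],[0,0,0],-1]
  ]
}}

```text
time: 4.77
position: [0.4244, -0.0986, 0.1139]
tcp_rot: [3.14, 0.005, -0.544]
contact_force: [0.1, 0.7, -0.3]
finger_gap: 0.0006
```

```bash
python3 - <<'E'
from plan import *
s=snapshot("top"); save(s,"t2.png")
s2=snapshot("side"); save(s2,"s2.png")
H=[.521,-.0585,np.radians(59.5)]
for q in (s,s2): print(fit(q,HS,33,H,pad=3))
print(state()["position"])
E
```

```text
(array([ 0.52101648, -0.05929379,  1.02671717]), np.float64(0.9094206690788269))
(array([ 0.5212431 , -0.05906404,  1.03030794]), np.float64(0.9219606518745422))
[ 0.43074319 -0.09935747  0.11425545]
```

View pics/t2.png

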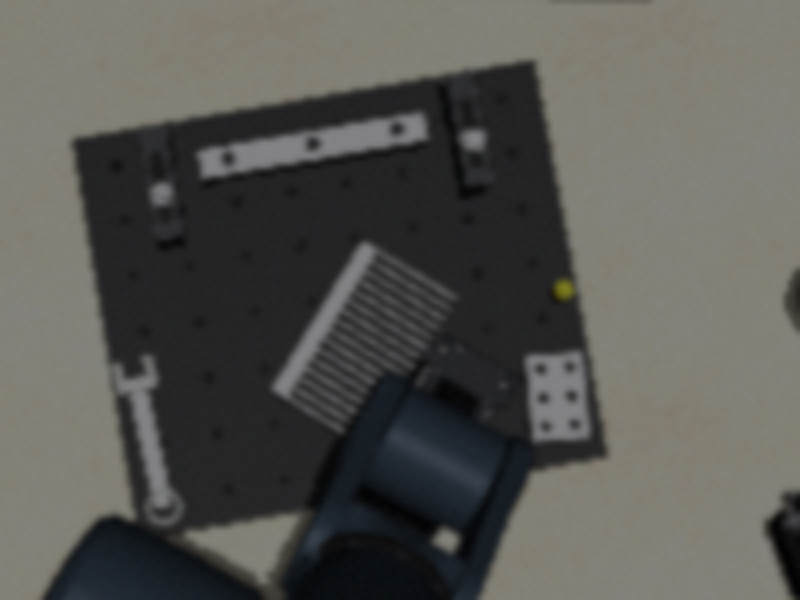

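View pics/s2.png

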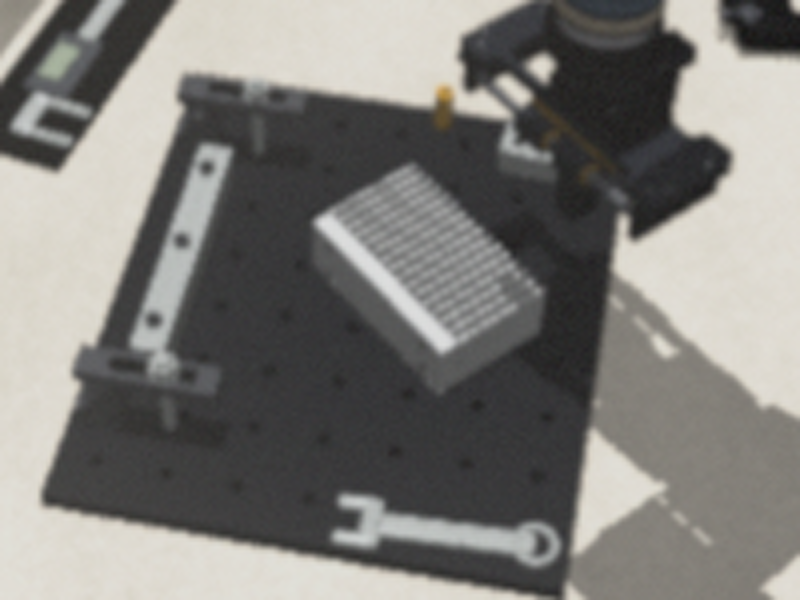

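Emit:
{"fn": "servo_tool", "kwargs": {
  "plan": [
    [[0,0,-0.15],[0,0,0],-1],
    [[0,0,-0.3],[0,0,0],-1],
    [[0,0,-0.4],[0,0,0],-1],
    [[0,0,-0.4],[0,0,0],-1]
  ]
}}

```text
time: 5.2
position: [0.4322, -0.0979, 0.0305]
tcp_rot: [3.142, 0.002, -0.54]
contact_force: [-0.4, 0.4, -0.2]
finger_gap: 0.0004
```

```bash
python3 -c "
from plan import *
print(state()['position'],state()['tcp_rot'])
H=np.array([.521,-.059,np.radians(58.9)]); arc(H,'B',48,16)"
```

```text
[ 0.43218888 -0.09792737  0.03049563] [ 3.14157711e+00  1.53444128e-03 -5.40432574e-01]
[ 0.4438 -0.073 ] share [0.058 0.124] wz -0.026 ctr [0.001 0.002]
[ 0.4443 -0.0672] share [0.061 0.154] wz -0.051 ctr [0.002 0.003]
[ 0.4451 -0.0614] share [0.065 0.183] wz -0.076 ctr [0.004 0.005]
[ 0.4462 -0.0557] share [0.07  0.211] wz -0.101 ctr [0.005 0.007]
[ 0.4476 -0.05  ] share [0.077 0.24 ] wz -0.126 ctr [0.007 0.008]
[ 0.4493 -0.0444] share [0.086 0.268] wz -0.151 ctr [0.008 0.01 ]
[ 0.4513 -0.0389] share [0.096 0.295] wz -0.176 ctr [0.01  0.011]
[ 0.4536 -0.0335] share [0.107 0.322] wz -0.201 ctr [0.011 0.012]
[ 0.4561 -0.0283] share [0.12  0.348] wz -0.226 ctr [0.013 0.013]
[ 0.459  -0.0232] share [0.134 0.374] wz -0.251 ctr [0.015 0.014]
[ 0.462  -0.0182] share [0.149 0.399] wz -0.276 ctr [0.017 0.015]
[ 0.4654 -0.0134] share [0.166 0.423] wz -0.301 ctr [0.019 0.016]
[ 0.469  -0.0088] share [0.184 0.446] wz -0.326 ctr [0.021 0.017]
[ 0.4728 -0.0044] share [0.203 0.468] wz -0.351 ctr [0.023 0.018]
[ 4.769e-01 -2.000e-04] share [0.223 0.489] wz -0.376 ctr [0.025 0.018]
[0.4811 0.0038] share [0.245 0.509] wz -0.401 ctr [0.027 0.019]
```

Emit:
{"fn": "servo_tool", "kwargs": {
  "plan": [
    [[0.03,0.05,0],[0,0,0],-1],
    [[0.05,0.09,0],[0,0,-0.01],-1],
    [[0.058,0.12,0],[0,0,-0.026],-1],
    [[0.061,0.154,0],[0,0,-0.051],-1],
    [[0.065,0.183,0],[0,0,-0.076],-1]
  ]
}}

```text
time: 5.62
position: [0.446, -0.0612, 0.0339]
tcp_rot: [-3.141, -0.003, -0.701]
contact_force: [-1.6, -0.1, -0.8]
finger_gap: 0.0006
```

Emit:
{"fn": "servo_tool", "kwargs": {
  "plan": [
    [[0.005,0.028,0],[0,0,-0.025],-1],
    [[0.012,0.057,0],[0,0,-0.05],-1],
    [[0.021,0.085,0],[0,0,-0.075],-1],
    [[0.031,0.112,0],[0,0,-0.1],-1],
    [[0.042,0.139,0],[0,0,-0.125],-1]
  ]
}}

```text
time: 6.03
position: [0.4537, -0.0331, 0.0339]
tcp_rot: [-3.141, -0.001, -0.963]
contact_force: [-2.5, -0.6, -1.7]
finger_gap: 0.0004
```

Emit:
{"fn": "servo_tool", "kwargs": {
  "plan": [
    [[0.013,0.026,0],[0,0,-0.025],-1],
    [[0.027,0.052,0],[0,0,-0.05],-1],
    [[0.042,0.077,0],[0,0,-0.075],-1],
    [[0.059,0.101,0],[0,0,-0.1],-1]
  ]
}}

```text
time: 6.37
position: [0.4651, -0.0127, 0.0339]
tcp_rot: [-3.141, -0.0, -1.173]
contact_force: [-2.8, -0.2, 0.3]
finger_gap: 0.0005
```

```bash
python3 - <<'E'
from plan import *
s=snapshot("top"); save(s,"t3.png")
s2=snapshot("side"); save(s2,"s3.png")
H=[.54,-.043,np.radians(23)]
for q in (s,s2): print(fit(q,HS,33,H,pad=3))
print(state()["position"],state()["tcp_rot"],state()["contact_force"])
E
```

```text
(array([ 0.54349796, -0.03523288,  0.47325079]), np.float64(0.8672609925270081))
(array([ 0.5442499 , -0.03496998,  0.46124251]), np.float64(0.8444947004318237))
[ 0.46622278 -0.0127164   0.03392812] [-3.13902813e+00 -1.90096024e-03 -1.16941335e+00] [-0.74417742 -0.00712067 -0.15868398]
```

View pics/t3.png

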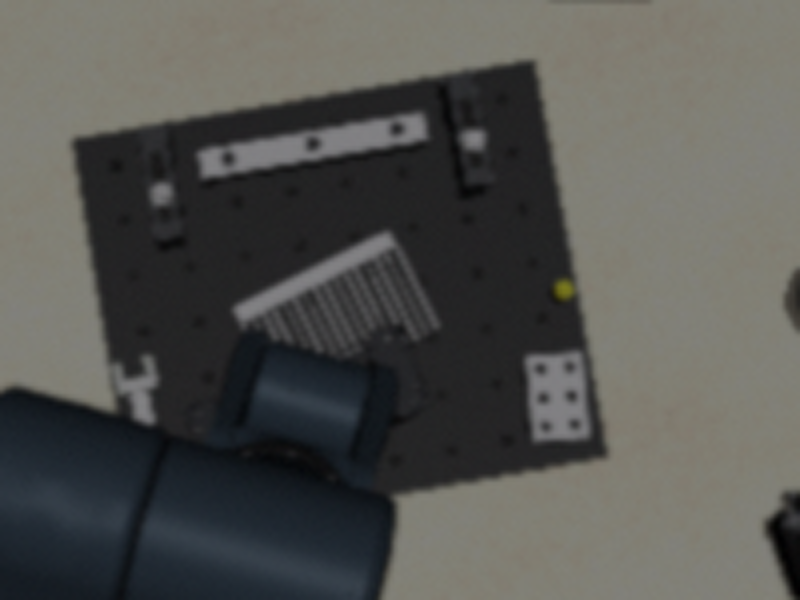

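View pics/s3.png

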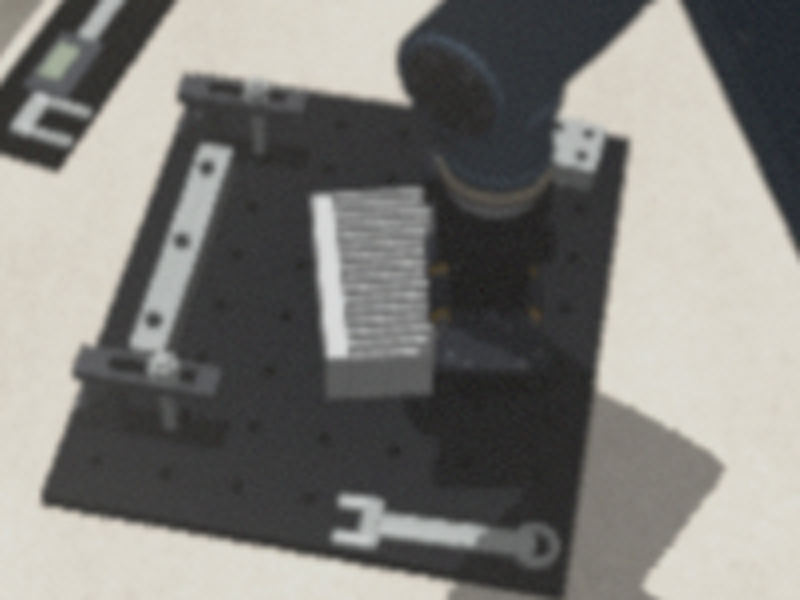

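```bash
python3 -c "
from plan import *
H=np.array([.5438,-.0352,np.radians(26.8)]); arc(H,'B',16.5,6)"
```

```text
[ 0.4707 -0.0065] share [0.022 0.031] wz 0.009 ctr [0.002 0.001]
[ 0.4739 -0.0022] share [0.038 0.053] wz -0.014 ctr [0.004 0.002]
[0.4773 0.002 ] share [0.055 0.073] wz -0.037 ctr [0.005 0.002]
[0.4808 0.0059] share [0.073 0.093] wz -0.06 ctr [0.007 0.003]
[0.4846 0.0097] share [0.092 0.112] wz -0.083 ctr [0.009 0.003]
[0.4886 0.0134] share [0.112 0.13 ] wz -0.106 ctr [0.011 0.004]
```

Emit:
{"fn": "servo_tool", "kwargs": {
  "plan": [
    [[0.022,0.031,0],[0,0,0],-1],
    [[0.038,0.053,0],[0,0,-0.014],-1],
    [[0.055,0.073,0],[0,0,-0.037],-1],
    [[0.073,0.093,0],[0,0,-0.06],-1],
    [[0.092,0.112,0],[0,0,-0.083],-1]
  ]
}}

```text
time: 6.88
position: [0.4817, 0.0096, 0.0332]
tcp_rot: [3.139, 0.001, -1.346]
contact_force: [-4.9, -0.3, 4.3]
finger_gap: 0.0004
```

Emit:
{"fn": "servo_tool", "kwargs": {
  "plan": [
    [[0.02,0.018,0],[0,0,-0.023],-1],
    [[0.02,0.018,0],[0,0,-0.023],-1],
    [[-0.1,0.0,0],[0,0,-0.023],-1],
    [[-0.2,-0.05,0],[0,0,-0.023],-1],
    [[-0.2,-0.05,0.2],[0,0,-0.023],-1]
  ]
}}

```text
time: 7.3
position: [0.4347, -0.0001, 0.0663]
tcp_rot: [3.122, 0.009, -1.393]
contact_force: [-0.4, 0.3, -0.8]
finger_gap: 0.0007
```

```bash
python3 - <<'E'
from plan import *
s=snapshot("top"); save(s,"t4.png")
s2=snapshot("side"); save(s2,"s4.png")
H=[.555,-.031,np.radians(11)]; F=np.load("F.npy")
for q in (s,s2):
    h,sc=fit(q,HS,33,H,pad=3); print(h,sc,hsin(F,h))
print(state()["position"],state()["tcp_rot"],state()["contact_force"])
E
```

```text
[ 0.5545732  -0.02794581  0.19030906] 0.9720834493637085 (array([-0.1275,  0.0119]), np.float64(0.49), array([-0.0806,  0.0873]), array([-0.0793, -0.0627]))
[ 0.55502725 -0.02818922  0.19861526] 0.9367208480834961 (array([-0.1271,  0.0116]), np.float64(0.96), array([-0.0808,  0.0874]), array([-0.0783, -0.0626]))
[ 0.44511037 -0.00183585  0.07496275] [-3.13537000e+00 -2.66651086e-03 -1.39285229e+00] [ 1.52746114 -0.18865028 -0.11039751]
```

View pics/t4.png

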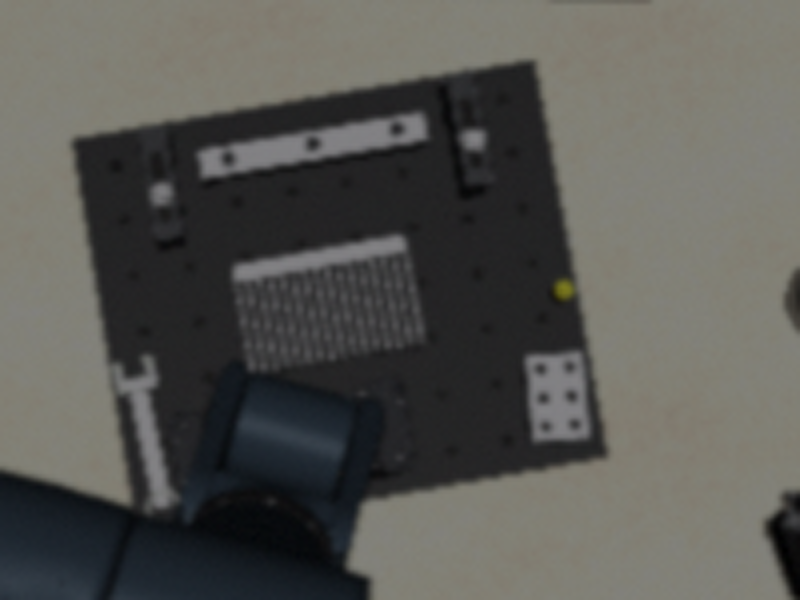

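View pics/s4.png

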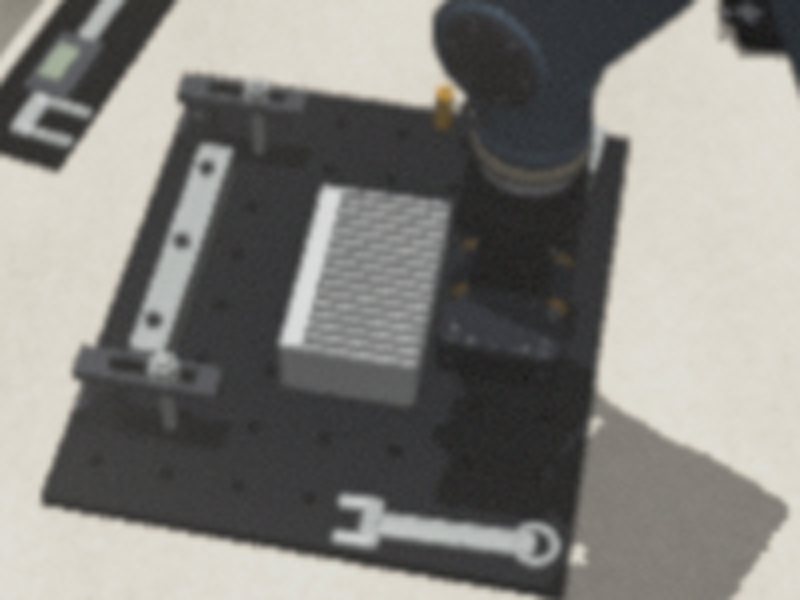

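Emit:
{"fn": "servo_tool", "kwargs": {
  "plan": [
    [[0.02,-0.12,0],[0,0,0],1],
    [[0.04,-0.22,0],[0,0,0],1],
    [[0.04,-0.22,-0.1],[0,0,0],1],
    [[0.04,-0.22,-0.2],[0,0,0],1],
    [[0.04,-0.22,-0.22],[0,0,0],1]
  ]
}}

```text
time: 7.82
position: [0.4516, -0.0457, 0.0272]
tcp_rot: [-3.141, -0.0, -1.394]
contact_force: [-0.2, -0.2, -1.1]
finger_gap: 0.0263
```

Emit:
{"fn": "servo_tool", "kwargs": {
  "plan": [
    [[0,0,0],[0,0,0],1],
    [[0,0,0],[0,0,0],1],
    [[0,0,0],[0,0,0],1],
    [[0,0,0],[0,0,0],1],
    [[0,0,0],[0,0,0],1]
  ]
}}

```text
time: 8.23
position: [0.4513, -0.045, 0.0293]
tcp_rot: [-3.14, -0.001, -1.393]
contact_force: [-0.8, 0.7, 0.2]
finger_gap: 0.0591
```

Emit:
{"fn": "servo_tool", "kwargs": {
  "plan": [
    [[0,0,0],[0,0,0],1],
    [[0,0,0],[0,0,0],1],
    [[0,0,0],[0,0,0],1],
    [[0,0,0],[0,0,0],1]
  ]
}}

```text
time: 8.57
position: [0.4508, -0.045, 0.0286]
tcp_rot: [-3.141, -0.0, -1.394]
contact_force: [-1.0, -0.4, -0.2]
finger_gap: 0.0836
```

```bash
python3 - <<'E'
from plan import *
F=np.load("F.npy"); st=state(); print(st["position"],st["tcp_rot"],st["finger_gap"]); print(hsin(F,[*st["position"][:2],F[2]])[0])
s2=snapshot("side"); save(s2,"s5.png")
E
```

```text
[ 0.45077608 -0.04502898  0.02864401] [-3.14145116e+00 -8.46936654e-05 -1.39392490e+00] 0.08361157408425275
[-0.2327  0.0139]
```

View pics/s5.png

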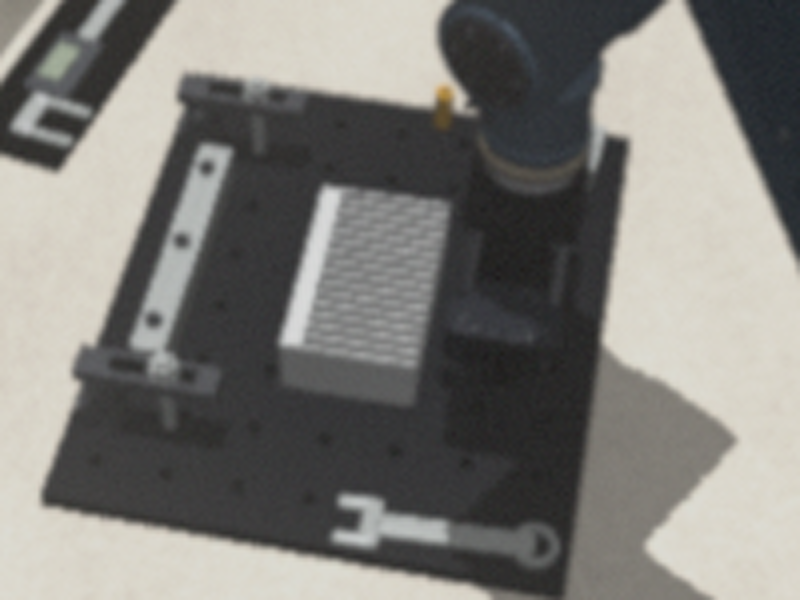

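Emit:
{"fn": "servo_tool", "kwargs": {
  "plan": [
    [[0.07,0.013,0],[0,0,0.002],1],
    [[0.14,0.026,0],[0,0,0.002],1],
    [[0.19,0.035,0],[0,0,0.002],1],
    [[0.22,0.04,0],[0,0,0.002],1],
    [[0.25,0.046,0],[0,0,0.002],1]
  ]
}}

```text
time: 9.03
position: [0.4989, -0.0354, 0.0283]
tcp_rot: [3.137, 0.002, -1.389]
contact_force: [-7.7, -2.8, 5.2]
finger_gap: 0.0871
```

Emit:
{"fn": "servo_tool", "kwargs": {
  "plan": [
    [[0.04,0.007,0],[0,0,0],1],
    [[0.08,0.015,0],[0,0,0],1],
    [[0.12,0.022,0],[0,0,0],1],
    [[0.16,0.029,0],[0,0,0],1],
    [[0.2,0.037,0],[0,0,0],1]
  ]
}}

```text
time: 9.45
position: [0.5358, -0.0276, 0.0281]
tcp_rot: [3.131, 0.004, -1.389]
contact_force: [-8.5, -1.5, 6.0]
finger_gap: 0.0871
```

```bash
python3 - <<'E'
from plan import *
F=np.load("F.npy"); st=state(); print(st["position"],st["tcp_rot"],st["contact_force"]); print(hsin(F,[*st["position"][:2],F[2]])[0])
s=snapshot("top"); save(s,"t6.png");s2=snapshot("side"); save(s2,"s6.png")
H=[.597,-.021,.19]
for q in (s,s2):
    h,sc=fit(q,HS,33,H,pad=3); print(h,sc,hsin(F,h))
E
```

```text
[ 0.53584091 -0.02755434  0.02814922] [ 3.13137352  0.00373553 -1.3893062 ] [-8.48867562 -1.53960972  6.0339342 ]
[-0.1458  0.0157]
[ 0.59388791 -0.01882232  0.16681221] 0.7592781782150269 (array([-0.0872,  0.0138]), np.float64(-0.86), array([-0.0385,  0.0881]), array([-0.0408, -0.0619]))
[ 0.59734884 -0.01780777  0.16815417] 0.7172828316688538 (array([-0.0836,  0.0142]), np.float64(-0.78), array([-0.0351,  0.0885]), array([-0.0371, -0.0615]))
```

View pics/t6.png

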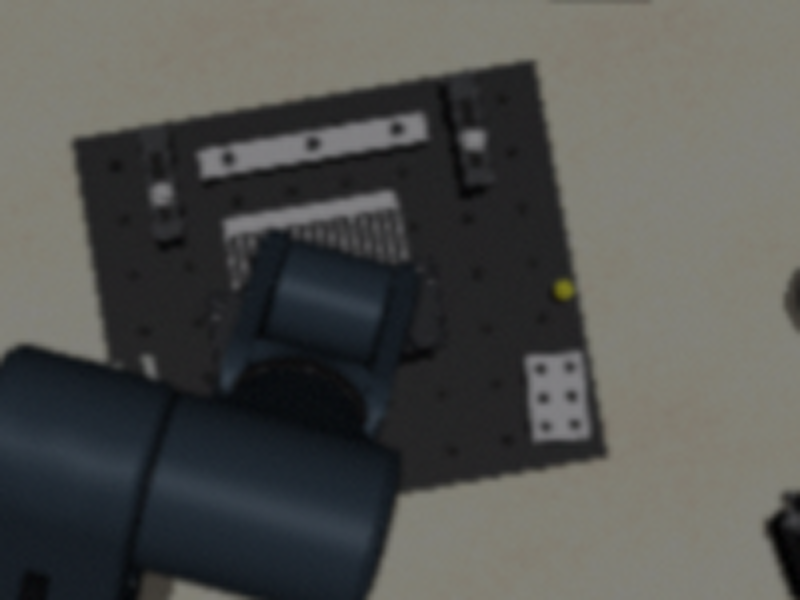

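Emit:
{"fn": "servo_tool", "kwargs": {
  "plan": [
    [[0.035,0.006,0],[0,0,0],1],
    [[0.07,0.013,0],[0,0,0],1],
    [[0.1,0.018,0],[0,0,0],1],
    [[0.13,0.024,0],[0,0,0],1],
    [[0.15,0.027,0],[0,0,0],1]
  ]
}}

```text
time: 9.97
position: [0.5686, -0.0227, 0.0281]
tcp_rot: [3.137, 0.002, -1.39]
contact_force: [-6.4, -0.9, 3.0]
finger_gap: 0.087
```

```bash
python3 - <<'E'
from plan import *
F=np.load("F.npy"); st=state(); print(st["position"],st["tcp_rot"],st["contact_force"]); print(hsin(F,[*st["position"][:2],F[2]])[0])
s=snapshot("top"); save(s,"t7.png");s2=snapshot("side"); save(s2,"s7.png")
H=[.624,-.012,.178]
for q in (s,s2):
    h,sc=fit(q,HS,33,H,pad=3); print(h,sc,hsin(F,h))
E
```

```text
[ 0.56863261 -0.02267879  0.02806324] [ 3.13693356e+00  1.64741698e-03 -1.38969482e+00] [-6.43487626 -0.85462941  3.01938917]
[-0.1127  0.0146]
[0.70192014 0.00134765 0.18307428] 0.7966887950897217 (array([0.0227, 0.0141]), np.float64(0.07), array([0.0701, 0.0892]), array([ 0.0703, -0.0608]))
[ 0.66023655 -0.0012608   0.03883261] 0.71560138463974 (array([-0.0187,  0.0191]), np.float64(-8.19), array([0.039 , 0.0865]), array([ 0.0176, -0.0619]))
```

View pics/s7.png

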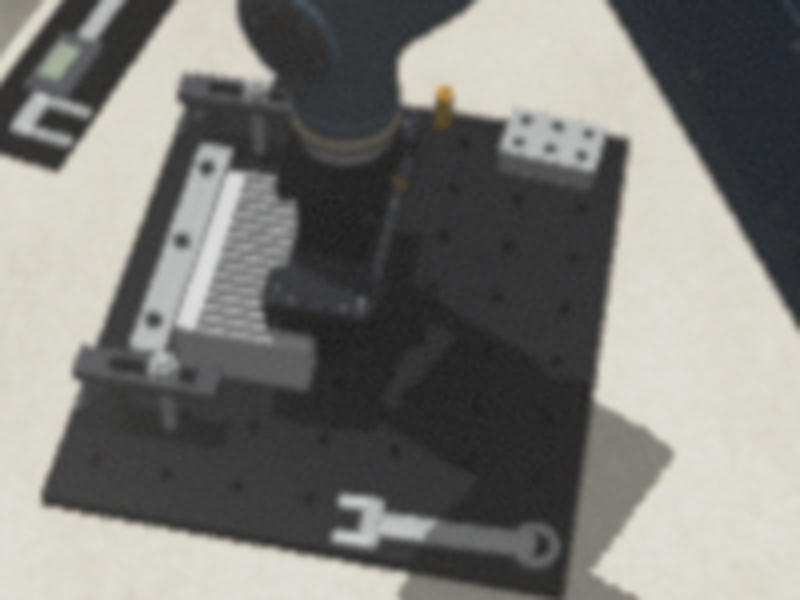

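Emit:
{"fn": "servo_tool", "kwargs": {
  "plan": [
    [[0.01,0.002,0],[0,0,0],1],
    [[0.02,0.004,0],[0,0,0],1],
    [[0.03,0.006,0],[0,0,0],1],
    [[0.03,0.006,0],[0,0,0],1]
  ]
}}

```text
time: 10.4
position: [0.5756, -0.0219, 0.0281]
tcp_rot: [3.139, 0.0, -1.389]
contact_force: [-5.1, -2.1, -0.2]
finger_gap: 0.0872
```

Emit:
{"fn": "servo_tool", "kwargs": {
  "plan": [
    [[0.006,0.001,0],[0,0,0],1],
    [[0.01,0.002,0],[0,0,0],1],
    [[0.01,0.002,0],[0,0,0],1]
  ]
}}

```text
time: 10.65
position: [0.5756, -0.0219, 0.0281]
tcp_rot: [3.135, 0.001, -1.388]
contact_force: [-7.7, -3.7, 3.5]
finger_gap: 0.0866
```

Emit:
{"fn": "servo_tool", "kwargs": {
  "plan": [
    [[0.006,0.001,0],[0,0,0],1],
    [[0.012,0.002,0],[0,0,0],1],
    [[0.015,0.003,0],[0,0,0],1],
    [[0.015,0.003,0],[0,0,0],1]
  ]
}}

```text
time: 10.98
position: [0.5756, -0.0218, 0.0281]
tcp_rot: [3.128, 0.001, -1.387]
contact_force: [-14.4, -6.9, 6.2]
finger_gap: 0.0872
```

Emit:
{"fn": "servo_tool", "kwargs": {
  "plan": [
    [[0.006,0.001,0],[0,0,0],1],
    [[0.012,0.002,0],[0,0,0],1],
    [[0.015,0.003,0],[0,0,0],1],
    [[0.015,0.003,0],[0,0,0],1]
  ]
}}

```text
time: 11.32
position: [0.5757, -0.0218, 0.0281]
tcp_rot: [3.122, 0.002, -1.384]
contact_force: [-18.7, -12.2, 10.6]
finger_gap: 0.087
```

```bash
cat > chk.py <<'E'
from plan import *
import sys
F=np.load("F.npy"); st=state(); print(st["position"],st["tcp_rot"],st["contact_force"]); print(hsin(F,[*st["position"][:2],F[2]])[0])
s=snapshot("top"); save(s,"t%s.png"%sys.argv[1]);s2=snapshot("side"); save(s2,"s%s.png"%sys.argv[1])
# joint model: heat sink + fence in fence frame, grid over gap/angle/lateral
g=[cv2.cvtColor(q["pixels"],cv2.COLOR_RGB2GRAY).astype(np.float32) for q in (s,s2)]
for q,gg in zip((s,s2),g):
    Fq=np.array(F)
    def f(v):
        lay=[(rect(0,.025,-.1,.1),.05,135)]
        a=v[2]*.1; R=np.array([[np.cos(a),-np.sin(a)],[np.sin(a),np.cos(a)]]); c=np.array([-.0475+v[0]*.01,.013+v[1]*.01])
        for r,z,b in HS: lay.append(((np.array(r)@R.T)+c,z,b))
        p=Fq+np.array([v[3]*.01,v[4]*.01,0])
        al=np.vstack([proj(q,w(Fq,rect(-.12,.027,-.115,.115),.05))]); roi=(*np.floor(al.min(0)-1).astype(int),*np.ceil(al.max(0)+1).astype(int))
        return -ncc(q,roi,lay,33,p,gg)
    best=None
    for st0 in (0,-.5,.3):
        x0=np.array([st0,0,0,0,0.]); r=minimize(f,x0,method="Nelder-Mead",options=dict(initial_simplex=np.vstack([x0,x0+np.eye(5)*.3]),xatol=.005,fatol=1e-6,maxiter=800))
        if best is None or r.fun<best.fun: best=r
    v=best.x; gap=v[0]*10; ang=v[2]*.1
    print("gap mm ctr",round(gap,2),"ends",round(gap-75*ang,2),round(gap+75*ang,2),"y",13+v[1]*10,"deg",np.degrees(ang),"fence shift mm",v[3:]*10,-best.fun)
E
python3 chk.py 8
```

```text
[ 0.57567858 -0.02182599  0.02807345] [ 3.12204026e+00  1.89545158e-03 -1.38433058e+00] [-18.68810254 -12.24578859  10.63889012]
[-0.1056  0.0141]
gap mm ctr 0.82 ends 4.5 -2.87 y 12.34043070153492 deg -2.8152708351012317 fence shift mm [0.90208953 0.63235428] 0.7862612009048462
gap mm ctr 0.21 ends 0.49 -0.08 y 18.39492340918245 deg -0.2182372134650523 fence shift mm [-0.08722663  3.59854505] 0.5542086958885193
```

Emit:
{"fn": "servo_tool", "kwargs": {
  "plan": [
    [[-0.03,-0.006,0],[0,0,0],1],
    [[-0.08,-0.015,0],[0,0,0],1],
    [[-0.2,-0.037,0],[0,0,0],1],
    [[-0.35,-0.065,0],[0,0,0],1],
    [[-0.5,-0.09,0.05],[0,0,0],1]
  ]
}}

```text
time: 11.83
position: [0.4863, -0.039, 0.0381]
tcp_rot: [-3.137, -0.002, -1.39]
contact_force: [0.1, -0.4, 0.2]
finger_gap: 0.0872
```

Emit:
{"fn": "servo_tool", "kwargs": {
  "plan": [
    [[-0.05,-0.05,0.2],[0,0,0],1],
    [[-0.1,-0.1,0.4],[0,0,0],1],
    [[-0.2,-0.2,0.6],[0,0,0],1],
    [[-0.2,-0.4,0.7],[0,0,0],1],
    [[-0.2,-0.6,0.7],[0,0,0],1]
  ]
}}

```text
time: 12.25
position: [0.4477, -0.1528, 0.1827]
tcp_rot: [-3.132, -0.008, -1.387]
contact_force: [2.0, -0.7, 0.2]
finger_gap: 0.0869
```

Emit:
{"fn": "servo_tool", "kwargs": {
  "plan": [
    [[-0.05,-0.2,0],[0,0,0],1],
    [[-0.1,-0.4,0],[0,0,0],1],
    [[-0.1,-0.6,0],[0,0,0],1],
    [[-0.1,-0.8,0],[0,0,0],1],
    [[-0.1,-1,0],[0,0,0],1]
  ]
}}

```text
time: 12.67
position: [0.4261, -0.3553, 0.179]
tcp_rot: [-3.138, -0.005, -1.391]
contact_force: [0.7, 0.1, -0.2]
finger_gap: 0.0868
```

```bash
python3 chk.py 9
```

```text
[ 0.42613428 -0.35528461  0.17897584] [-3.13773213 -0.00537753 -1.39100296] [ 0.73103453  0.09122345 -0.22090751]
[-0.313  -0.2868]
gap mm ctr 0.33 ends 0.33 0.32 y 12.065016938936433 deg -0.0006466365777411872 fence shift mm [-0.09374455 -0.0202532 ] 0.8754607439041138
gap mm ctr -0.82 ends -1.04 -0.6 y 9.626610984721871 deg 0.16617061289534965 fence shift mm [-0.66354217  1.84311544] 0.6418746113777161
```

View pics/t9.png

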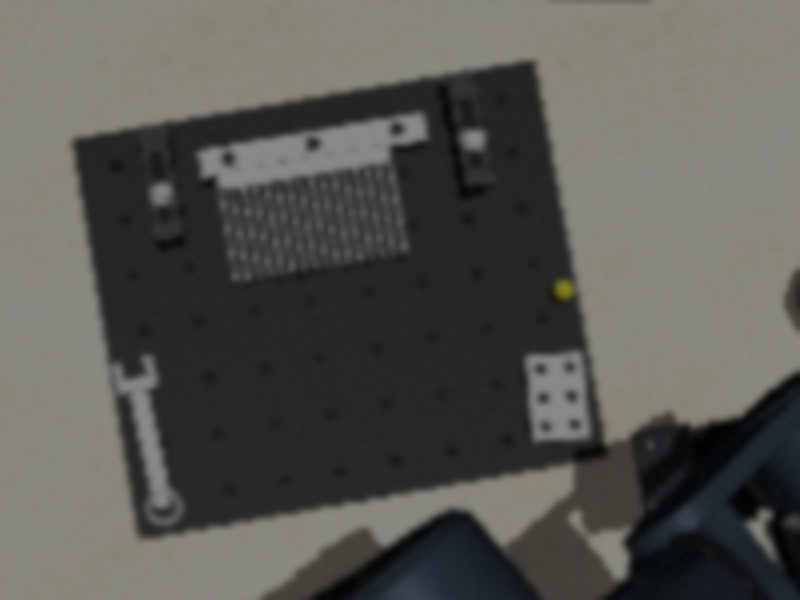

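View pics/s9.png

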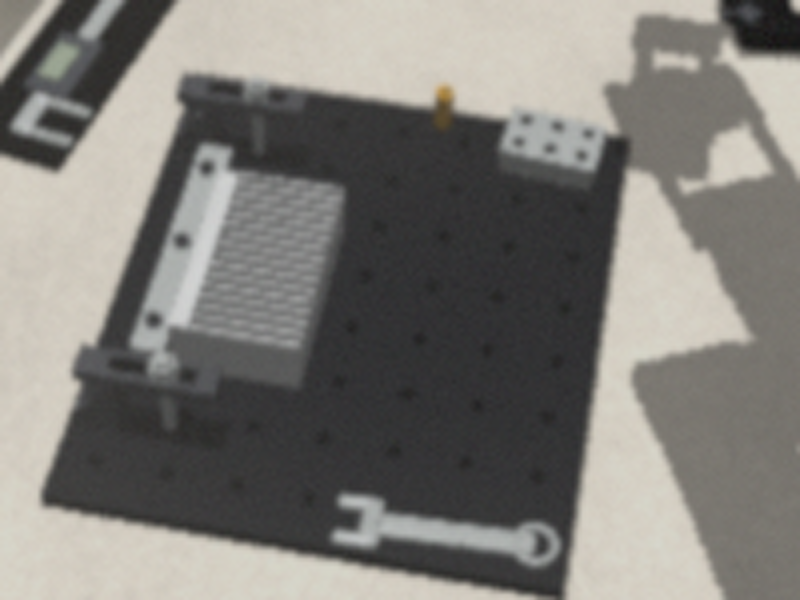

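```bash
python3 -c "
from station import *
print(state()['qd'].round(3)); print(finish_job())"
```

```text
[ 0.063 -0.029  0.11   0.041  0.051  0.031]
the job is handed in; nothing more can be done
None
```

The heat sink now stands with its flat back against the fence, between the two clamps, and the job is handed in after about 13 s of the 64 s allowed. The hand-in itself reports no verdict.

**What I did:**
- **Turning:** I turned it about 73° clockwise with the shut fingertips. I first pushed the far end of its flat back, then the opposite corner on the fin side. Its middle stayed within about 4 cm of where it started.
- **Facing check before the push:** It faced the fence to within 0.5–1°, with about 80 mm clear.
- **Push up:** I pushed it up with the opened fingers until it stopped at the fence with about 22 N, then backed the arm away.

**Last checks:**
- **Top camera:** Both ends of the flat back lie within about 0.3 mm of the fence face, at 0.0° and about 12 mm off the fence's middle.
- **Side camera:** It agreed within about 1 mm and 0.2°, but its fit was poor (correlation 0.64, against 0.88 for the top camera).
- **Failed fits:** Two picture fits made while the arm hid part of the heat sink, late in the final push, came out wrong. I ignored them and repeated the measurement with the arm away.
- **Bystanders:** The wrench, block and standoff look unmoved in the last pictures. I did not look again at the ones on the bench, but the arm stayed well above them.

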